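# Check the stop of the large vial crimper's lever

## Robot

A 7-joint arm with a two-finger parallel gripper is mounted at the origin on the work surface. World frame = base frame: x ahead of the robot, y to its left, z up, the work surface at z = 0. Lengths are in m, angles in rad, forces in N, time in s.
With the tool pointing down it reaches from about 0.4 to 0.85 m from the base axis. Payload 10.4 kg.
Tool frame: the origin (TCP) lies at the centre of the arm's flange, where the gripper is bolted on; the fingertips stand 173 mm ahead of it and the grasp point (between the pads) lies 155 mm ahead of it; z points along the fingers, y is the line along which they close (so a half turn about z gives the same grasp; the last joint's range is limited). The gripper opens to 85 mm and grips with 20 to 120 N. Pads are 22 mm wide; open, the fingers measure 114 mm over their backs; the gripper's body (76 mm by 85 mm) begins 54 mm behind the grasp point. The pads swing forward as they close: fully open they stand 13 mm farther back than shut.
Start: joints at [-1.176, 0.332, -0.065, 1.46, 0.022, 1.35, -0.088], TCP at [0.254, 0.571, 0.405] pointing down, gripper open.
Joint ranges: [-2.6, 2.6], [-0.5, 2.12], [-1.47, 1.34], [0.16, 2.42], [-1.27, 4.41], [0.06, 2.06], [-2.6, 2.6]. Speed limits (rad/s): [2.22, 2.22, 2.79, 2.79, 3.14, 3.14, 3.14].

## Interface

Orientations are given as a unit quaternion [x, y, z, w].
In Python, from workcell import manip, viewer, finder gives the robot as it stands.
- The arm moves only by the tool arm_command, never from a script. Its argument "plan" is a list of rows, each an object with "dp": the shift along the tool's x, y, z in mm, a list of three; "spin": the turn about the tool's z in rad. A call has 1 to 5 rows; each row shifts and turns the commanded pose from where the row before left it, along the tool's axes as they then stand; what a row does not reach is not made up. A row lasts 1/10 s, in which the tool goes at most 50 mm and 8.59 degrees, less where a joint would pass 70% of its speed; a pose out of reach is approached as far as the arm can. A call is refused whole if a number of a shift passes 50 or a number of a turn 0.15, either way. A call with a gripper value outside its range is refused whole. "grip" is the closure, from -1 (fully open) to 1 (shut), set as the call begins (left out, the last holds). The fingers move at their own pace and stop on an object; "newtons" is the grip in N (left out, the last holds). Time passes only in rows, so rows that do not move let the fingers close. It gives the time, the measured TCP pose, the force, the opening and the grip force at its end, in the units of the state.
- manip.get_obs(): the state, without advancing time (a new reading comes with each control period).
- viewer.camera(name): name is "side" or "top" or "wrist"; returns the picture (420x560x3 uint8, blue, green, red); there is no depth.
- viewer.camera_params(name): a dict with "vertical_fov" (degrees; the focal length in pixels is half the picture's height over the tangent of half this angle, whatever the lens; pixels are square), "cx", "cy" (the principal point, pixels), "k1" (the pictures are not rectified: a ray, as slopes to the right and down, at radius r is drawn at 1 + k1 r^2 times it, then the intrinsics apply), "R" (3x3) and "t" (3): a world point X has camera coordinates R X + t; the wrist camera has in their place "T_tool_cam" (4x4, takes a point from camera to tool coordinates, whose origin is the TCP and whose axes are the flange's). Camera axes: x right, y down, z forward; pixel columns grow to the right and rows downward; lengths in m; the calibration is good to about 2 mm. A picture is of the moment at which its call begins: read the wrist's pose just before it. camera_params takes no time and is no camera call.
- manip.hand_in(): hands the job in; it is judged then, once.
Trained networks look in the newest picture that a camera, given by its name, has taken for a name from the list of things; names that differ only in an ending like _2 or _b are one class to them, and where a whole thing is asked for, a point or a joint stands for the part that bears it (a point fixed in the world has none). Each returns a list of dicts, best first, with "score" (0 to 1); they miss things now and then, are a little off and sometimes report something else, mostly with a low value. They report only what shows in the picture. A call takes as long as a camera call. They do not tell look-alikes from the thing itself.
- finder.find_in(camera, thing): "position" ([x, y, z] in m, in world coordinates, good to about 4 mm: the middle of the surface that is visible of it).
The state is a dict: "clock": time; "joint_pos": joint angles; "joint_velocities": joint speeds; "tau": joint torques, N m; "position": TCP position; "ee_rot": TCP orientation; "ft_force": force on the tool from outside, world axes, zero at the start; "torque": the same for the moment, N m; "grip_width": opening from 0.0 (shut) to 1.0 (fully open); "grasp_force": force on a finger pad.
Only numpy, scipy, OpenCV 4.12 (cv2) and the standard library are available. Lean on these libraries where they do the work, as an engineer would, in place of code of your own. Each camera call takes 0.05 s, during which the arm holds its last target. There are 200 camera calls.

## Task

Check the lever stop of the crimper with the larger head: with the outside of the fingers on the outer side of its black lever grip, press the lever in towards the fixed handle until it comes up hard against the stop screw, and hold it firmly against the screw (a steady push of about 10 N) for a full second without forcing it. Then ease the lever all the way back out with the fingers still on it, so that it does not snap open, and take the hand away. Push only: do not grip the lever or squeeze the two handles together, and leave the smaller crimper and everything else on the bench alone.

Things in the scene. Friction and masses are not known exactly. Their poses are not given: they have to be found in the camera images.
- large: bench stand of the larger crimper (the one to check), fixed: grey base 270 x 100 x 12 mm, two aluminium posts; top 127 mm above the bench. Origin: on the bench under the base. At yaw 0 (turned up to 0.35 rad) the handles point to -x, the lever is on the -y side, the jaw mouth faces +y; head 36 mm across, 78 mm long, at x = +75 mm. It stands left or right of the small one
- large_bar: body, head and fixed handle (the bar) of the large crimper; origin and axes of the stand. The fixed handle runs along y = 0 from x = +34 to -115 mm, 105 mm above the bench; black grip sleeve 22 mm wide, 24 mm high. It never moves
- large_lever (a joint): lever of the large crimper, vertical hinge at (105, -30) mm in the stand's frame: 0 = open, at rest, 0.34 rad off the fixed handle's line; grows as it is pressed in. Sprung: at the middle of the grip 1.6 N to start, 4 to 5.5 N just before the stop screw, met at 0.24 to 0.31 rad (38 to 50 mm of travel there; varies). The grips are then still 14 to 27 mm apart. Let go, it snaps open
- large_lever_grip (a point): middle of the outer face (the one to press) of the large lever's black grip, 105 mm above the bench, 159 mm from the hinge. It turns with the lever: -y points outwards, away from the fixed handle, -x along the lever to its tip, 55 mm on. Grip 110 mm long, 18 mm wide, 22 mm high (94 to 116 mm above the bench); only the 12 mm base plate is below it
- large_screw: stop screw of the large crimper, 8 mm steel, through the fixed handle at x = +20 mm of the stand, axes of the stand; origin: centre of its round tip (4 mm radius), on which the lever's steel blade lands. Its setting varies by 6 mm; it does not move
- small: the bench stand of the smaller crimper, same stand, to be left alone: head 23 mm across and 62 mm long, handles 20 mm shorter
- vial_a: capped glass vial, 23 mm across, 46 mm tall, loose, near the large crimper's jaws; origin under its centre
- vial_b: capped glass vial, 23 mm across, 46 mm tall, loose, near the small crimper's jaws; origin under its centre
- vial_tall: capped glass vial, 23 mm across, 75 mm tall, loose; origin under its centre
- dish: clear petri dish, 94 mm across, 16 mm tall, loose; origin under its centre
- forceps: steel forceps, 120 mm long, 8 mm high, lying loose between the stands; origin under its middle
- cap_jar: glass jar with a white lid, 64 mm across, 85 mm tall, loose, at the back; origin under its centre
- small_lever (a joint): lever of the smaller crimper, to be left alone; 0 = open, grows as it is pressed in; its tip is 194 mm from its hinge, which lies as on the large one
There are look-alikes about, which are no part of the job. What is shaped like the vial_b but blue or red is not meant.

How it is judged:
On the way:
1. the lever is pressed hard against its stop screw by the fingers and held there for a second (contact force between large_lever and large_screw above 2.5 N and contact force between the fingers and large_lever above 4 N), for 0.85 s.
At the end, for the whole second after the job is handed in: after the lever was held against the stop screw (at least 2.5 N on the screw, for 0.85 s) it is fully open again (hinge within 0.015 rad of its rest) and still, the small crimper's lever is open, and the vials stand upright (value of joint each of large_lever, small_lever below 0.015 rad and velocity of joint large_lever between -0.05 and 0.05 rad/s and angle between each of vial_a, vial_b, vial_tall's own z axis and vertical below 0.1 rad); the robot touches nothing.
It fails at once if the lever was forced (over 45 N) (contact force between any of the fingers, the arm and large_lever above 45 N).
It fails at once if the lever snapped open (faster than 2.5 rad/s) instead of being eased out (velocity of joint large_lever below -2.5 rad/s).
It fails at once if the lever was gripped, hooked from inside, or squeezed together with the fixed handle, instead of pushed from its outer side ((contact force between the fingers and large_lever above 2 N and y of the grasp point in the frame of large_lever_grip above 0.005 m) or (contact force between the fingers and large_lever above 2 N and contact force between the fingers and large_bar above 2 N)).
It fails at once if the hand or arm knocked against the fixed part of the crimper (over 15 N) (contact force between any of the fingers, the arm and large_bar above 15 N).
It fails at once if the smaller crimper was worked, or another thing on the bench was pushed, lifted or carried (over 15 mm) (value of joint small_lever above 0.06 rad or distance of any of vial_a, vial_b, vial_tall, dish, forceps, cap_jar from where it was at the start of the episode above 0.015 m).
It also fails if it takes over 38 s, if anything falls off the work surface, if the arm or the gripper's body presses on something with over 40 N, if the wrist force passes 120 N, or if a joint passes its speed limit or range.

## Working session

There is one attempt and no reset: what is moved stays moved. The work goes in short steps, Python scripts to look and compute and a tool call to move; the robot and the scene stay as the last step left them, time stands still between calls to the robot, and variables do not carry over. Pictures are saved under pics/ and viewed, at most 10 in all, crops included, and the job is handed in when it is done.

Besides the shell and the picture viewer there is one more tool, called after "Call:" as name([rows], argument=value, ...), one row to a line, values as JSON. arm_command: Moves the arm, as the interface text tells. Its arguments: {"type":"object","properties":{"plan":{"type":"array","items":{"type":"object","properties":{"dp":{"type":"array","items":{"type":"number"}},"spin":{"type":"number"}}}},"grip":{"type":"number"},"newtons":{"type":"number"}},"required":["plan"]}

```bash
mkdir -p pics; python3 - <<'E'
from workcell import manip, viewer, finder
import cv2, numpy as np
o=manip.get_obs(); print({k:np.round(v,3) for k,v in o.items()})
a=viewer.camera("top"); cv2.imwrite("pics/top0.png",a)
b=viewer.camera("side"); cv2.imwrite("pics/side0.png",b)
for c in("top","side"):
  p=viewer.camera_params(c); print(c,p)
  for n in("large","large_lever_grip","large_screw","large_bar","small","vial_a","vial_tall","dish","forceps","cap_jar"):
    print(n,[(np.round(d["position"],3).tolist(),round(d["score"],2)) for d in finder.find_in(c,n)[:3]])
print(viewer.camera_params("wrist"))
E
```

```text
{'clock': np.float64(0.0), 'joint_pos': array([-1.176,  0.333, -0.065,  1.461,  0.022,  1.35 , -0.089]), 'joint_velocities': array([ 0.   , -0.   , -0.001,  0.001,  0.002,  0.002,  0.   ]), 'tau': array([ 0.0000e+00, -6.2547e+01,  4.9000e-02, -3.9160e+01,  1.6000e-02,
        1.0000e-02,  0.0000e+00]), 'position': array([0.254, 0.571, 0.404]), 'ee_rot': array([ 0.207,  0.978, -0.001, -0.   ]), 'ft_force': array([-0.333,  0.633,  0.023]), 'torque': array([ 0.04 , -0.022,  0.021]), 'grasp_force': np.float64(0.0), 'grip_width': np.float64(0.997)}
top {'vertical_fov': 45.423566301918065, 'cx': 281.8932459117581, 'cy': 194.49720175379994, 'k1': -0.017132443838947912, 'R': array([[ 0.0234854 , -0.99970814, -0.00566343],
       [-0.98153796, -0.02198218, -0.19000007],
       [ 0.18982012,  0.0100211 , -0.98176774]]), 't': array([-0.04761434,  0.61061804,  1.15947591])}
large [([0.576, 0.195, 0.02], 0.79), ([0.553, 0.014, 0.008], 0.51)]
large_lever_grip []
large_screw [([0.669, 0.269, 0.045], 0.68), ([0.609, 0.207, 0.107], 0.5)]
large_bar [([0.646, 0.196, 0.117], 0.6)]
small [([0.609, -0.183
[... 995 characters left out ...]
0.67), ([0.754, -0.062, 0.031], 0.64)]
vial_tall [([0.415, -0.029, 0.049], 0.66), ([0.578, 0.215, 0.017], 0.64)]
dish [([0.51, -0.364, 0.016], 0.89)]
forceps [([0.551, 0.018, 0.008], 0.59)]
cap_jar [([0.762, 0.02, 0.059], 0.84)]
{'vertical_fov': 59.07615841313957, 'cx': 287.6728587362945, 'cy': 214.04281092283713, 'k1': -0.018869662153009628, 'T_tool_cam': array([[ 7.49004383e-04, -9.44657039e-01, -3.28058711e-01,
         8.51496201e-02],
       [ 9.99999535e-01,  5.08082929e-04,  8.20096864e-04,
        -1.13769045e-03],
       [-6.08029244e-04, -3.28059172e-01,  9.44656980e-01,
         3.23552101e-02],
       [ 0.00000000e+00,  0.00000000e+00,  0.00000000e+00,
         1.00000000e+00]])}
```

View pics/top0.png

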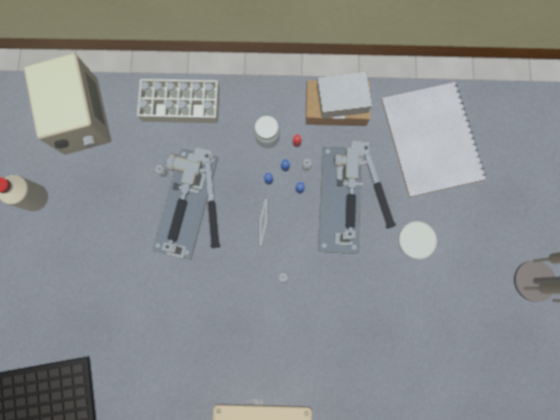

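View pics/side0.png

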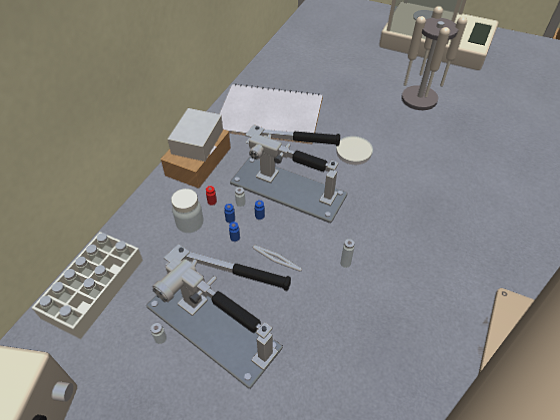

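The left stand (head at about px 187,168 in the top view) has the larger head and its lever on the right side. The grip runs from about (210,201) to (215,245). I'll turn the tool so its x axis is the press direction, shut the fingers, and go above the outer side of the lever.

Call:
arm_command([
  {"dp": [0,0,0],"spin": 0.15},
  {"dp": [0,0,0],"spin": 0.15},
  {"dp": [0,0,0],"spin": 0.15},
  {"dp": [0,0,0],"spin": 0.15},
  {"dp": [0,0,0],"spin": 0.15},
], grip=1, newtons=60)

```text
clock: 1.6
position: [0.2536, 0.5713, 0.4047]
ee_rot: [0.554, 0.833, 0.0, -0.0]
ft_force: [-0.4, 0.1, -0.3]
grip_width: 0.142
grasp_force: 0.0
```

Call:
arm_command([
  {"dp": [0,0,0],"spin": 0.15},
  {"dp": [0,0,0],"spin": 0.15},
  {"dp": [0,0,0],"spin": 0.15},
  {"dp": [-40,22,0],"spin": 0},
  {"dp": [-42,25,0],"spin": 0},
])

```text
clock: 2.1
position: [0.2959, 0.4871, 0.4042]
ee_rot: [0.723, 0.691, -0.0, -0.0]
ft_force: [1.7, -0.3, 0.6]
grip_width: 0.002
grasp_force: 0.0
```

Call:
arm_command([
  {"dp": [-42,25,0],"spin": 0},
  {"dp": [-42,25,0],"spin": 0},
  {"dp": [-42,25,0],"spin": 0},
  {"dp": [-42,25,0],"spin": 0},
  {"dp": [-42,25,0],"spin": 0},
])

```text
clock: 2.6
position: [0.4122, 0.2695, 0.405]
ee_rot: [0.724, 0.69, 0.0, -0.0]
ft_force: [1.3, 1.1, 0.4]
grip_width: 0.001
grasp_force: 0.0
```

Call:
arm_command([
  {"dp": [-42,25,0],"spin": 0},
  {"dp": [-42,25,0],"spin": 0},
  {"dp": [-42,25,0],"spin": 0},
  {"dp": [-40,15,0],"spin": 0},
  {"dp": [0,0,0],"spin": 0},
])

```text
clock: 3.1
position: [0.4952, 0.0952, 0.4051]
ee_rot: [0.727, 0.687, 0.0, 0.001]
ft_force: [-0.2, 0.2, -0.2]
grip_width: -0.002
grasp_force: 0.0
```

```bash
python3 - <<'E'
from workcell import manip, viewer, finder
import cv2, numpy as np
o=manip.get_obs(); print(o["position"],o["ee_rot"],o["ft_force"])
a=viewer.camera("wrist"); cv2.imwrite("pics/w1.png",a)
for n in("large_lever_grip","large_screw","large_bar","large"):
    print(n,[(np.round(d["position"],3).tolist(),round(d["score"],2)) for d in finder.find_in("wrist",n)[:3]])
E
```

```text
[0.49518161 0.09518658 0.40514231] [7.26666346e-01 6.86990018e-01 5.52472110e-05 8.56179451e-04] [-0.23372428  0.1542266  -0.15220198]
large_lever_grip [([0.567, 0.134, 0.114], 0.79)]
large_screw [([0.606, 0.209, 0.106], 0.83)]
large_bar [([0.568, 0.13, 0.112], 0.65), ([0.626, 0.202, 0.114], 0.55), ([0.594, 0.188, 0.116], 0.47)]
large [([0.593, 0.191, 0.11], 0.7), ([0.623, 0.202, 0.112], 0.22)]
```

View pics/w1.png

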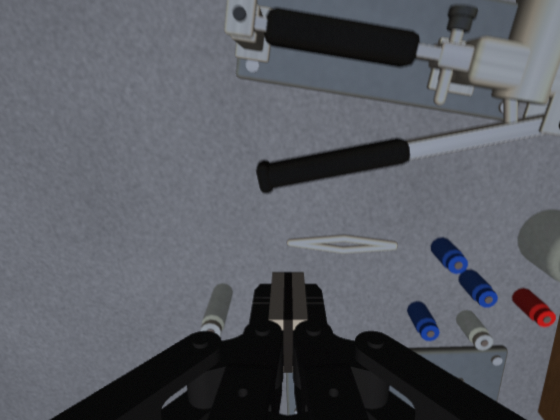

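The wrist view shows the black lever grip from (262,178) to (409,150). Its outer edge runs from about (272,189) to (407,162). The fixed handle lies above it in the picture and the shut fingers are at the bottom (288,300). Nothing stands in the space between.

```bash
python3 - <<'E'
from workcell import manip, viewer
import numpy as np, cv2
from scipy.spatial.transform import Rotation as Ro
o=manip.get_obs(); R=Ro.from_quat(o["ee_rot"]).as_matrix(); p=viewer.camera_params("wrist"); T=p["T_tool_cam"]
f=210/np.tan(np.radians(p["vertical_fov"]/2)); K=np.array([[f,0,p["cx"]],[0,f,p["cy"]],[0,0,1]])
pts={"tip_out":(272,189),"start_out":(407,162),"tip_axis":(260,178),"start_axis":(409,151),"bar_tipend":(267,32),"bar_start":(418,48)}
for k,u in pts.items():
  s=cv2.undistortPoints(np.array([[u]],float),K,np.array([p["k1"],0,0,0.]))[0,0]
  d=R@T[:3,:3]@[s[0],s[1],1]; c=R@T[:3,3]+o["position"]; q=c+d*(0.105-c[2])/d[2]; print(k,q.round(4), "tool-rel mm",((q-o["position"])@R*1000).round(1))
print(R.round(3))
E
```

```text
tip_out [0.4814 0.1144 0.105 ] tool-rel mm [ 10.9 -12.4 299.6]
start_out [0.581  0.1305 0.105 ] tool-rel mm [ 31.4  86.3 299.6]
tip_axis [0.4731 0.1232 0.105 ] tool-rel mm [ 19.3 -21.2 299.6]
start_axis [0.582  0.1385 0.105 ] tool-rel mm [ 39.4  86.9 299.6]
bar_tipend [0.4843 0.2208 0.105 ] tool-rel mm [117.3 -14.3 299.7]
bar_start [0.5839 0.207  0.105 ] tool-rel mm [108.   85.8 299.6]
[[ 0.045  0.999 -0.   ]
 [ 0.999 -0.045  0.   ]
 [ 0.    -0.    -1.   ]]
```

Call:
arm_command([
  {"dp": [-16,33,5]},
  {"dp": [0,0,45]},
  {"dp": [0,0,45]},
  {"dp": [0,0,40]},
  {"dp": [0,0,17]},
])

```text
invalid input at $.plan[0]: expected keys dp, spin
```

Call:
arm_command([
  {"dp": [0,0,0]},
  {"dp": [0,0,0]},
  {"dp": [3,0,0]},
  {"dp": [0,0,0]},
])

```text
invalid input at $.plan[0]: expected keys dp, spin
```

```bash
python3 - <<'E'
from workcell import manip, viewer
import cv2
cv2.imwrite("pics/w2.png",viewer.camera("wrist")); o=manip.get_obs(); print(o["clock"],o["position"],o["ee_rot"],o["ft_force"])
E
```

```text
3.4 [0.49343376 0.10283017 0.40465852] [ 7.22717470e-01  6.91143574e-01  5.91308405e-05 -1.21681336e-04] [-0.4413352  -0.40985055  0.29051547]
```

View pics/w2.png

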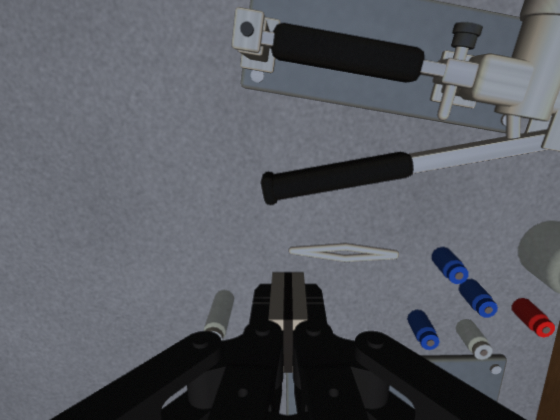

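The move was refused because the spin keys were missing. The first picture had also been taken before the arm settled. The second picture shows the settled arm, with the outer edge of the grip from about (276,201) to (410,175), so I'll recompute from it.

```bash
cat > px.py <<'E'
from workcell import manip, viewer
import numpy as np, cv2
from scipy.spatial.transform import Rotation as Ro
def rel(pts,o,z=0.105):
  R=Ro.from_quat(o["ee_rot"]).as_matrix(); p=viewer.camera_params("wrist"); T=p["T_tool_cam"]
  f=210/np.tan(np.radians(p["vertical_fov"]/2)); K=np.array([[f,0,p["cx"]],[0,f,p["cy"]],[0,0,1]])
  for u in pts:
    s=cv2.undistortPoints(np.array([[u]],float),K,np.array([p["k1"],0,0,0.]))[0,0]
    d=R@T[:3,:3]@[s[0],s[1],1]; c=R@T[:3,3]+o["position"]; q=c+d*(z-c[2])/d[2]; print(u,q.round(4),"tool mm",((q-o["position"])@R*1000).round(1))
E
python3 - <<'E'
from px import *
o=manip.get_obs(); print(o["clock"],o["position"]); rel([(276,201),(410,175),(264,189),(412,163),(275,44),(423,62)],o)
E
```

```text
3.4 [0.49343376 0.10283017 0.40465852]
(276, 201) [0.484  0.1049 0.105 ] tool mm [  1.5  -9.5 299.7]
(410, 175) [0.5839 0.1206 0.105 ] tool mm [ 21.7  89.6 299.7]
(264, 189) [0.4755 0.1146 0.105 ] tool mm [ 10.9 -18.4 299.7]
(412, 163) [0.5848 0.1295 0.105 ] tool mm [ 30.7  90.1 299.7]
(275, 44) [0.4892 0.2133 0.105 ] tool mm [110.1  -9.2 299.7]
(423, 62) [0.5879 0.1981 0.105 ] tool mm [ 99.3  90.1 299.7]
```

Call:
arm_command([
  {"dp": [-32,36,0],"spin": 0},
  {"dp": [0,0,40],"spin": 0},
  {"dp": [0,0,45],"spin": 0},
  {"dp": [0,0,40],"spin": 0},
  {"dp": [0,0,26],"spin": 0},
])

```text
clock: 3.9
position: [0.5271, 0.0689, 0.2508]
ee_rot: [0.723, 0.691, -0.001, -0.001]
ft_force: [-0.1, 0.6, 0.8]
grip_width: 0.0
grasp_force: 0.0
```

Call:
arm_command([
  {"dp": [3,0,0],"spin": 0},
  {"dp": [0,0,0],"spin": 0},
  {"dp": [0,0,0],"spin": 0},
  {"dp": [0,0,0],"spin": 0},
])

```text
clock: 4.3
position: [0.529, 0.0711, 0.2553]
ee_rot: [0.723, 0.69, 0.001, 0.0]
ft_force: [0.5, 0.3, 0.2]
grip_width: 0.001
grasp_force: 0.0
```

```bash
python3 - <<'E'
from workcell import manip, viewer
import cv2
o=manip.get_obs(); print(o["clock"],o["position"],o["ee_rot"],o["ft_force"]); cv2.imwrite("pics/w3.png",viewer.camera("wrist"))
E
```

```text
4.3 [0.5289554  0.07110686 0.25534327] [7.23374818e-01 6.90454133e-01 1.32904952e-03 4.43080014e-04] [0.49442568 0.32001853 0.24194113]
```

View pics/w3.png

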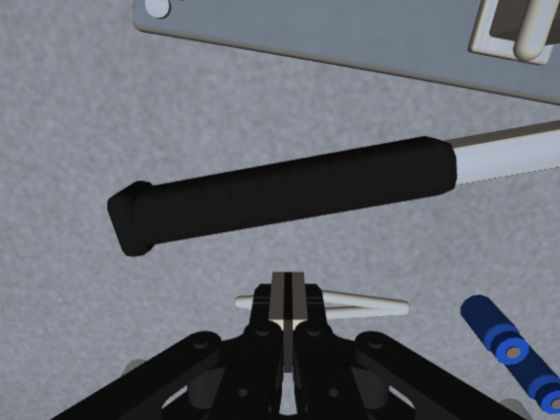

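The grip's middle (about px 285,195) sits straight ahead of the shut fingers at (288,285), with a clear gap. I'll advance until contact.

Call:
arm_command([
  {"dp": [5,0,0],"spin": 0},
  {"dp": [5,0,0],"spin": 0},
  {"dp": [5,0,0],"spin": 0},
  {"dp": [4,0,0],"spin": 0},
  {"dp": [3,0,0],"spin": 0},
])

```text
clock: 4.85
position: [0.5294, 0.0934, 0.2537]
ee_rot: [0.723, 0.69, 0.0, -0.0]
ft_force: [0.2, -0.8, 0.1]
grip_width: 0.005
grasp_force: 0.0
```

Call:
arm_command([
  {"dp": [4,0,0],"spin": 0},
  {"dp": [4,0,0],"spin": 0},
  {"dp": [4,0,0],"spin": 0},
  {"dp": [4,0,0],"spin": 0},
])

```text
clock: 5.25
position: [0.53, 0.1087, 0.2535]
ee_rot: [0.724, 0.69, -0.0, -0.0]
ft_force: [-0.8, -1.2, 0.4]
grip_width: 0.001
grasp_force: 1.0
```

Call:
arm_command([
  {"dp": [4,0,0],"spin": 0},
  {"dp": [4,0,0],"spin": 0},
  {"dp": [4,0,0],"spin": 0},
  {"dp": [4,0,0],"spin": 0},
  {"dp": [4,0,0],"spin": 0},
])

```text
clock: 5.75
position: [0.531, 0.1289, 0.2536]
ee_rot: [0.724, 0.69, -0.0, -0.0]
ft_force: [-2.3, -3.6, 0.0]
grip_width: -0.001
grasp_force: 1.8
```

Call:
arm_command([
  {"dp": [2,0,0],"spin": 0},
  {"dp": [2,0,0],"spin": 0},
  {"dp": [2,0,0],"spin": 0},
])

```text
clock: 6.05
position: [0.5312, 0.1346, 0.2536]
ee_rot: [0.724, 0.69, -0.0, -0.0]
ft_force: [-3.5, -4.5, 0.1]
grip_width: 0.001
grasp_force: 2.1
```

Call:
arm_command([
  {"dp": [1.5,0,0],"spin": 0},
  {"dp": [1.5,0,0],"spin": 0},
])

```text
clock: 6.25
position: [0.5313, 0.1375, 0.2536]
ee_rot: [0.724, 0.69, -0.0, -0.0]
ft_force: [-4.3, -3.4, 0.4]
grip_width: -0.001
grasp_force: 2.3
```

Call:
arm_command([
  {"dp": [1.5,0,0],"spin": 0},
  {"dp": [1.5,0,0],"spin": 0},
])

```text
clock: 6.45
position: [0.5315, 0.1405, 0.2536]
ee_rot: [0.724, 0.69, -0.0, -0.0]
ft_force: [-3.2, -4.4, 1.0]
grip_width: 0.005
grasp_force: 2.4
```

Call:
arm_command([
  {"dp": [1.5,0,0],"spin": 0},
  {"dp": [1,0,0],"spin": 0},
])

```text
clock: 6.65
position: [0.5316, 0.1429, 0.2535]
ee_rot: [0.724, 0.69, -0.0, -0.0]
ft_force: [-3.8, -6.0, 0.5]
grip_width: -0.003
grasp_force: 3.1
```

Call:
arm_command([
  {"dp": [1,0,0],"spin": 0},
  {"dp": [1,0,0],"spin": 0},
])

```text
clock: 6.85
position: [0.5317, 0.1439, 0.2535]
ee_rot: [0.724, 0.69, -0.001, 0.0]
ft_force: [-4.7, -9.6, 2.5]
grip_width: -0.001
grasp_force: 5.4
```

Call:
arm_command([
  {"dp": [0.8,0,0],"spin": 0},
  {"dp": [0,0,0],"spin": 0},
])

```text
clock: 7.05
position: [0.5317, 0.1441, 0.2535]
ee_rot: [0.724, 0.69, -0.001, 0.0]
ft_force: [-5.6, -9.9, 3.6]
grip_width: -0.002
grasp_force: 5.6
```

The stop has been met: position stalls at y ≈ 0.144 and the force has jumped to about 10 N. Now I'll hold.

Call:
arm_command([
  {"dp": [0.3,0,0],"spin": 0},
  {"dp": [0,0,0],"spin": 0},
  {"dp": [0,0,0],"spin": 0},
  {"dp": [0,0,0],"spin": 0},
  {"dp": [0,0,0],"spin": 0},
])

```text
clock: 7.55
position: [0.5317, 0.1442, 0.2534]
ee_rot: [0.724, 0.689, -0.001, 0.0]
ft_force: [-5.9, -11.6, 4.1]
grip_width: 0.001
grasp_force: 5.9
```

Call:
arm_command([
  {"dp": [0,0,0],"spin": 0},
  {"dp": [0,0,0],"spin": 0},
  {"dp": [0,0,0],"spin": 0},
  {"dp": [0,0,0],"spin": 0},
  {"dp": [0,0,0],"spin": 0},
])

```text
clock: 8.05
position: [0.5317, 0.1442, 0.2535]
ee_rot: [0.724, 0.689, -0.001, 0.0]
ft_force: [-5.6, -10.6, 3.3]
grip_width: -0.003
grasp_force: 5.9
```

Call:
arm_command([
  {"dp": [0,0,0],"spin": 0},
  {"dp": [0,0,0],"spin": 0},
  {"dp": [0,0,0],"spin": 0},
  {"dp": [0,0,0],"spin": 0},
])

```text
clock: 8.45
position: [0.5318, 0.1442, 0.2535]
ee_rot: [0.724, 0.689, -0.001, 0.0]
ft_force: [-6.7, -11.0, 4.1]
grip_width: 0.001
grasp_force: 5.9
```

```bash
python3 - <<'E'
from workcell import manip, viewer
import cv2
o=manip.get_obs(); print(o["clock"],o["position"],o["ft_force"]); cv2.imwrite("pics/w4.png",viewer.camera("wrist"))
E
```

```text
8.45 [0.53175119 0.1442317  0.25346553] [ -6.68040203 -10.95979223   4.1388745 ]
```

View pics/w4.png

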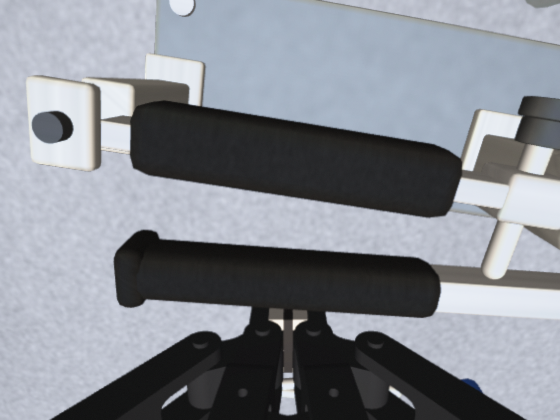

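The screw tip (about px 495,272) is on the lever's blade, and the handle grips are still apart. The fingers are on the outer side only. The hold lasted over a second at about 11 N, so I'll ease it out slowly.

Call:
arm_command([
  {"dp": [-1,0,0],"spin": 0},
  {"dp": [-2,0,0],"spin": 0},
  {"dp": [-2,0,0],"spin": 0},
  {"dp": [-3,0,0],"spin": 0},
  {"dp": [-3,0,0],"spin": 0},
])

```text
clock: 9.0
position: [0.5312, 0.135, 0.2535]
ee_rot: [0.724, 0.69, -0.0, -0.0]
ft_force: [-3.3, -3.6, 0.5]
grip_width: 0.001
grasp_force: 2.1
```

Call:
arm_command([
  {"dp": [-3,0,0],"spin": 0},
  {"dp": [-3,0,0],"spin": 0},
  {"dp": [-3,0,0],"spin": 0},
  {"dp": [-3,0,0],"spin": 0},
  {"dp": [-3,0,0],"spin": 0},
])

```text
clock: 9.5
position: [0.5311, 0.1202, 0.254]
ee_rot: [0.724, 0.69, 0.001, 0.0]
ft_force: [1.5, -1.8, -0.8]
grip_width: -0.003
grasp_force: 1.3
```

Call:
arm_command([
  {"dp": [-3,0,0],"spin": 0},
  {"dp": [-3,0,0],"spin": 0},
  {"dp": [-2,0,0],"spin": 0},
  {"dp": [-2,0,0],"spin": 0},
  {"dp": [-2,0,0],"spin": 0},
])

```text
clock: 10.0
position: [0.5302, 0.1084, 0.2538]
ee_rot: [0.723, 0.69, 0.0, -0.0]
ft_force: [2.0, -1.9, -0.4]
grip_width: 0.001
grasp_force: 0.9
```

Call:
arm_command([
  {"dp": [-2,0,0],"spin": 0},
  {"dp": [-2,0,0],"spin": 0},
  {"dp": [-2,0,0],"spin": 0},
  {"dp": [-2,0,0],"spin": 0},
  {"dp": [-2,0,0],"spin": 0},
])

```text
clock: 10.5
position: [0.5294, 0.0985, 0.2535]
ee_rot: [0.723, 0.69, -0.0, -0.0]
ft_force: [0.3, -0.4, 0.6]
grip_width: -0.003
grasp_force: 0.0
```

Contact has dropped to zero with the lever at rest. I'll back off a little more, then go up.

Call:
arm_command([
  {"dp": [-5,0,0],"spin": 0},
  {"dp": [-15,0,0],"spin": 0},
  {"dp": [-15,0,0],"spin": 0},
  {"dp": [0,0,-35],"spin": 0},
  {"dp": [0,0,-45],"spin": 0},
])

```text
clock: 11.0
position: [0.5272, 0.0612, 0.333]
ee_rot: [0.724, 0.689, -0.002, -0.001]
ft_force: [1.5, 0.6, 0.6]
grip_width: -0.003
grasp_force: 0.0
```

Call:
arm_command([
  {"dp": [0,0,-45],"spin": 0},
  {"dp": [0,0,-25],"spin": 0},
  {"dp": [0,0,0],"spin": 0},
  {"dp": [0,0,0],"spin": 0},
  {"dp": [0,0,0],"spin": 0},
])

```text
clock: 11.5
position: [0.5277, 0.0627, 0.4024]
ee_rot: [0.724, 0.69, -0.001, -0.0]
ft_force: [0.3, 0.7, -0.2]
grip_width: 0.002
grasp_force: 0.0
```

```bash
python3 - <<'E'
from workcell import manip, viewer
import cv2
o=manip.get_obs(); print(o["clock"],o["position"],o["ft_force"]); cv2.imwrite("pics/w5.png",viewer.camera("wrist"))
E
```

```text
11.5 [0.52767606 0.06268484 0.40241702] [ 0.31468505  0.70617434 -0.20873557]
```

View pics/w5.png

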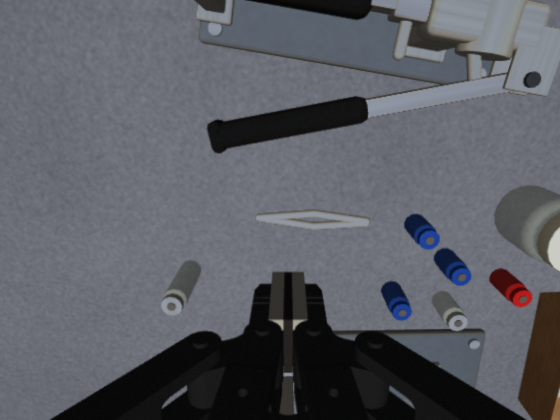

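The lever is back at its open angle (grip from (212,137) to (366,108), the same slope as before). The hand is clear, and the vials and forceps are undisturbed.

```bash
python3 -c "
from workcell import manip
print(manip.hand_in())"
```

```text
the job is handed in; nothing more can be done
None
```

I pressed the large crimper's lever against its stop screw, held it there for about 1.4 s at roughly 11 N, eased it fully open again and took the hand clear; the job is handed in, but no verdict was returned.

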